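# Prop a board on two packers from the spring dispenser

## Task

Prop the loose pine board up on the low stand for gluing: pull the top two long packers, one after the other, from the spring-loaded dispenser that holds the longer size, and lay one flat, centred and square on each of the stand's two pads. Then lay the board flat along both packers, centred across the stand. Leave the short packers, the rest of the long stack and the things around as they are.

Things in the scene. Friction and masses are not known exactly. Their poses are not given: they have to be found in the camera images.
- long_packer_1: plain wooden packer with rounded edges, 96 (own x) x 50 (own y) x 25 mm, 0.10 kg; top of the three in the long dispenser at the start. Origin at the centre of its underside. Grip it across the 50 mm width at mid-length, fingertips no more than 22 mm below its top face, or they also pinch the packer beneath, which has the same outline.
- long_packer_2: an identical packer, second in the long dispenser; the spring lifts it by 25 mm, to where the first one was, within about 1.5 s of the first being pulled out
- long_packer_3: an identical packer, third and last in the long dispenser; it stays in the dispenser
- short_packer_1: the look-alike: top packer of the three in the short dispenser, 66 (own x) x 50 (own y) x 25 mm, same material; origin at the centre of its underside. Not wanted.
- long_dispenser: fixed: dark base 112 (own x) x 66 x 18 mm, four slick steel corner angles to 98 mm above the bench (60 mm over them in own y), between them a soft sprung platform with three packers lengthwise along own x, 2 mm loose all round. The stack's top always returns to 110 mm (0.4 N sinks it 10 mm, to a stop). Sides open 72 mm for fingers. Origin: centre of underside. May swap places with the short one.
- short_dispenser: the same dispenser for the short packers: base 82 (own x) x 66 (own y) mm, same heights; fingers' opening 42 mm long. Origin at the centre of the underside.
- long_lift (a joint): height of the long dispenser's sprung platform, in m: about 0 with three packers on it, 0.025 with two, 0.050 with one
- stand: fixed low stand: plywood plate 110 (own x) x 160 (own y) x 12 mm, screwed down, with two raised aluminium pads, each 96 (own x) x 50 (own y) x 6 mm, side by side along own y, 105 mm between centres. Origin at the centre of the underside.
- pad_left (a point): centre of the top face of the pad at own +y (left seen by the robot), 18 mm above the bench; axes as the stand's
- pad_right (a point): centre of the top face of the pad at own -y (right seen by the robot), 18 mm above the bench; axes as the stand's
- stand_mid (a point): midway between the pads, 43 mm above the bench: where the centre of the board's underside belongs when it lies on the two packers; axes as the stand's
- board: pine board (square offcut) 45 (own x) x 160 (own y) x 38 mm, 0.08 to 0.17 kg, lying flat on the bench beside the stand, left or right of it. Origin at the centre of its underside, z up.
- screw_tin: round tin with a lid, 68 mm across, 44 mm high, on the low crate behind the stand (crate top 82 mm above the bench, its front edge at x = 0.50); a bystander
- masking_tape: roll of tape, 92 mm across, 25 mm high, on the same crate; a bystander
- black_tape: roll of black tape, 60 mm across, 19 mm high, on the bench, right of the board and stand; a bystander

How it is judged:
By the outcome, as a careful person would: the job done as asked, in the order asked, and still so for the second after the job is handed in, with the robot touching nothing.
It also fails if it takes over 70 s, if anything falls off the work surface, if the arm or the gripper's body presses on something with over 40 N, if the wrist force passes 120 N, or if a joint passes its speed limit or range.

## Robot

A 6-joint arm with a two-finger parallel gripper is mounted at the origin on a cart in front of the work surface, level with it; the furniture and walls round the work are solid. World frame = base frame: x ahead of the robot, y to its left, z up, the work surface at z = 0. Lengths are in m, angles in rad, forces in N, time in s.
With the tool pointing down it reaches from about 0.4 to 0.825 m from the base axis. Payload 7 kg.
Tool frame: the origin (TCP) lies on the centre line of the jaws, within the pads' length; the fingertips stand 19 mm ahead of it and the grasp point (between the pads) is the TCP; z points along the fingers, y is the line along which they close (so a half turn about z gives the same grasp; the last joint's range is limited). The gripper opens to 88 mm and grips with 3 to 60 N. Pads are 19 mm wide; open, the fingers measure 130 mm over their backs; the gripper's body (78 mm by 193 mm) begins 47 mm behind the grasp point.
Start: joints at [-0.985, 0.359, 0.012, 0, -1.224, -0.288], TCP at [0.198, -0.645, 0.246] pointing down, gripper open.
Joint ranges: [-3.07, 3.07], [-1.43, 2.12], [-1.02, 1.25], [-3.03, 1.67], [-3.05, -0], [-3.03, 3.03]. Speed limits (rad/s): [2.39, 2.39, 3.01, 3.14, 3.14, 3.14].

## Interface

Orientations are given as [roll, pitch, yaw] about the fixed x, y, z axes, in that order (R = Rz(yaw) Ry(pitch) Rx(roll)).
In Python, from station import arm, imaging, models gives the robot as it stands.
- The arm moves only by the tool play_rows, never from a script. Its arguments are lists of equal length, an entry for each row: "travel": the shift along the tool's x, y, z in units of 25 mm (1.0 is 25 mm), a list of three; "twist": the turn about the tool's z in units of 0.15 rad (1.0 is 0.15 rad). A call has 1 to 8 rows; each row shifts and turns the commanded pose from where the row before left it, along the tool's axes as they then stand; what a row does not reach is not made up. A row lasts 1/8 s, in which the tool goes at most 62.5 mm and 10.7 degrees, less where a joint would pass 70% of its speed; a pose out of reach is approached as far as the arm can. A call with a number of a shift or a turn outside -1 to 1 is refused whole. A call with a gripper value outside its range is refused whole. "fingers" is the opening, from 0 (shut) to 1 (fully open), set as the call begins (left out, the last holds). The fingers move at their own pace and stop on an object; "newtons" is the grip in N (left out, the last holds). Time passes only in rows, so rows that do not move let the fingers close. It gives the time, the measured TCP pose, the force, the opening and the grip force at its end, in the units of the state.
- arm.get_state(): the state, without advancing time (a new reading comes with each control period).
- imaging.grab_frame(name): name is "scene" or "side" or "wrist"; returns a dict with "pixels" (420x560x3 uint8, red, green, blue), "fx", "fy", "cx", "cy" (pixels), "R" (3x3) and "t" (3): a world point X has camera coordinates R X + t; the wrist camera has in their place "T_tool_cam" (4x4, takes a point from camera to tool coordinates, whose origin is the TCP and whose axes are the flange's). Camera axes: x right, y down, z forward; pixel columns grow to the right and rows downward; lengths in m; the calibration is good to about 2 mm. A picture is of the moment at which its call begins: read the wrist's pose just before it. There is no depth.
- arm.job_done(): hands the job in; it is judged then, once.
Trained networks look in the newest picture that a camera, given by its name, has taken for a name from the list of things; names that differ only in an ending like _2 or _b are one class to them, and where a whole thing is asked for, a point or a joint stands for the part that bears it (a point fixed in the world has none). Each returns a list of dicts, best first, with "confidence" (0 to 1); they miss things now and then, are a little off and sometimes report something else, mostly with a low value. They report only what shows in the picture. A call takes as long as a camera call.
- models.boxes_of(name, camera): "extent" ([centre column, centre row, width, height] in pixels, round what is visible of it).
- models.silhouettes(name, camera): "pixels" (420x560 bool, what is visible of it) and "extent" ([centre column, centre row, width, height] in pixels, round what is visible of it).
The state is a dict: "t": time; "q": joint angles; "qd": joint speeds; "joint_efforts": joint torques, N m; "eef_pos": TCP position; "ee_rot": TCP orientation; "force": force on the tool from outside, world axes, zero at the start; "moment": the same for the moment, N m; "width": finger opening in m; "gripper_force": force on a finger pad.
Only numpy, scipy, OpenCV 4.12 (cv2) and the standard library are available. Lean on these libraries where they do the work, as an engineer would, in place of code of your own. Each camera call takes 0.05 s, during which the arm holds its last target. There are 200 camera calls.

## Working session

There is one attempt and no reset: what is moved stays moved. The work goes in short steps, Python scripts to look and compute and a tool call to move; the robot and the scene stay as the last step left them, time stands still between calls to the robot, and variables do not carry over. Pictures are saved under pics/ and viewed, at most 10 in all, crops included, and the job is handed in when it is done.

Besides the shell and the picture viewer there is one more tool, called after "Emit:" as a command line: name --pt "numbers of a row" for each row, then --argument value for the rest. play_rows: Moves the arm, as the interface text tells. Shifts and turns lie within -1 to 1; 1 stands for 25 mm of shift or 0.15 rad of turn. Its arguments: {"type":"object","properties":{"travel":{"type":"array","items":{"type":"array","items":{"type":"number"}}},"twist":{"type":"array","items":{"type":"number"}},"fingers":{"type":"number"},"newtons":{"type":"number"}},"required":["travel","twist"]}

```bash
ls; mkdir -p pics; python3 - <<'E'
from station import arm, imaging, models
import cv2,numpy as np
s=arm.get_state(); print(s['t'],s['eef_pos'],s['ee_rot'],s['width'])
ims=[]
for c in ["scene","side"]:
    f=imaging.grab_frame(c); ims.append(f['pixels'])
    print(c,f['fx'],f['fy'],f['cx'],f['cy'],np.round(f['R'],3).tolist(),np.round(f['t'],3).tolist())
    cv2.imwrite(f'pics/{c}0.png',f['pixels'][:,:,::-1])
    for n in ["long_packer_1","short_packer_1","long_dispenser","short_dispenser","stand","board","screw_tin","masking_tape","black_tape"]:
        print(n,[(np.round(b['extent']).tolist(),round(b['confidence'],2)) for b in models.boxes_of(n,c)[:3]])
E
```

```text
pics
0.0 [ 0.19790118 -0.64488201  0.24463174] [ 3.13999468e+00 -1.09481957e-04 -2.84397168e+00] 0.08774810139069845
scene 423.27693285341826 423.27693285341826 281.24293761547926 195.66415171263026 [[-0.844, -0.536, 0.016], [-0.242, 0.355, -0.903], [0.478, -0.766, -0.429]] [0.486, 0.15, 0.864]
long_packer_1 [([308.0, 167.0, 31.0, 10.0], 0.66), ([305.0, 158.0, 40.0, 17.0], 0.65)]
short_packer_1 [([297.0, 177.0, 32.0, 13.0], 0.95)]
long_dispenser [([298.0, 247.0, 83.0, 49.0], 0.65), ([306.0, 177.0, 39.0, 39.0], 0.58)]
short_dispenser [([296.0, 196.0, 39.0, 44.0], 0.58), ([298.0, 248.0, 89.0, 54.0], 0.49)]
stand [([298.0, 248.0, 83.0, 52.0], 0.97)]
board [([265.0, 275.0, 81.0, 56.0], 0.88), ([306.0, 157.0, 39.0, 15.0], 0.59)]
screw_tin [([229.0, 198.0, 30.0, 30.0], 0.56)]
masking_tape [([196.0, 223.0, 50.0, 32.0], 0.85)]
black_tape [([338.0, 217.0, 24.0, 14.0], 0.74)]
side 423.0403846777936 423.0403846777936 280.3972451742419 211.8183593881994 [[0.998, -0.063, 0.008], [-0.015, -0.355, -0.935], [0.062, 0.933, -0.355]] [-0.472, 0.125, 0.827]
long_packer_1 [([318.0, 245.0, 25.0, 24.0], 0.91)]
short_packer_1 [([302.0, 220.0, 31.0, 19.0], 0.76), ([304.0, 244.0, 49.0, 56.0], 0.63)]
long_dispenser [([327.0, 270.0, 58.0, 62.0], 0.8)]
short_dispenser [([304.0, 242.0, 50.0, 55.0], 0.8), ([316.0, 270.0, 44.0, 65.0], 0.45)]
stand [([254.0, 231.0, 47.0, 30.0], 0.89)]
board [([250.0, 205.0, 63.0, 16.0], 0.97)]
screw_tin [([308.0, 184.0, 30.0, 19.0], 0.63)]
masking_tape [([304.0, 176.0, 35.0, 16.0], 0.63)]
black_tape [([238.0, 255.0, 12.0, 11.0], 0.44)]
```

```bash
python3 - <<'E'
import cv2,numpy as np
a=cv2.imread('pics/scene0.png')[120:320,150:400];b=cv2.imread('pics/side0.png')[130:330,180:400]
cv2.imwrite('pics/a1.png',cv2.resize(a,None,fx=3,fy=3,interpolation=2)); cv2.imwrite('pics/b1.png',cv2.resize(b,None,fx=3,fy=3,interpolation=2))
E
```

```text
(no output)
```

View pics/a1.png

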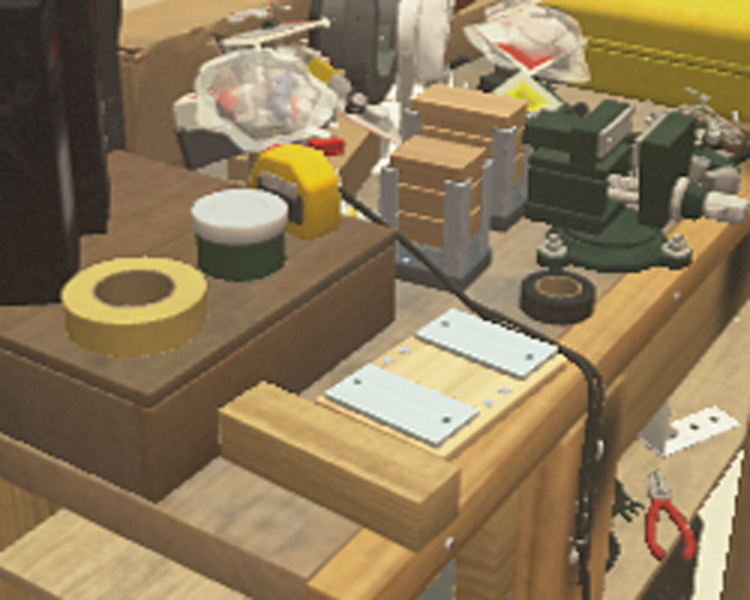

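View pics/b1.png

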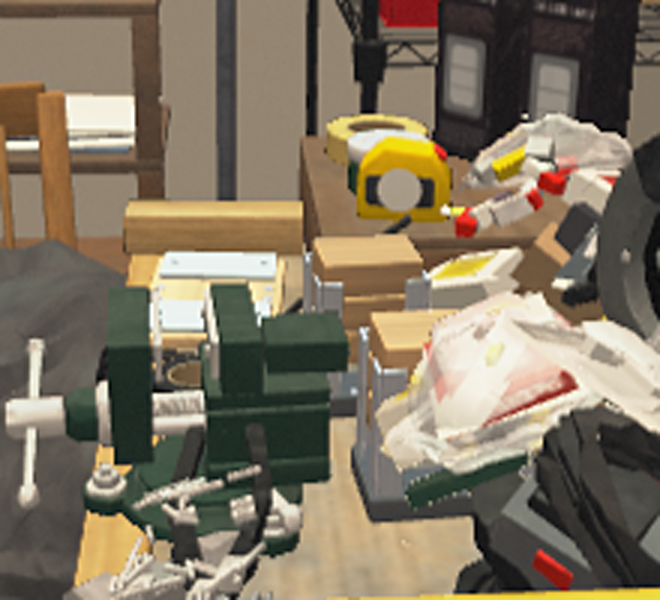

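The scene view shows the short dispenser at (296,190) nearer the stand, with the long one behind it at (306,170). The stand pads are at (284,254) and (312,234), and the board is left of the stand at (263,270), lying roughly along x. The side view agrees, but a bag partly hides the long dispenser there.

```bash
cat > h.py <<'E'
from station import arm, imaging, models
import cv2,numpy as np
from scipy.spatial.transform import Rotation as Ro
def frame(c):
    s=arm.get_state(); f=imaging.grab_frame(c)
    if c=='wrist':
        T=np.eye(4);T[:3,:3]=Ro.from_euler('xyz',s['ee_rot']).as_matrix();T[:3,3]=s['eef_pos']
        W=np.linalg.inv(T@f['T_tool_cam']); f['R'],f['t']=W[:3,:3],W[:3,3]
    return f
def ray(f,u,v,z):
    d=f['R'].T@np.array([(u-f['cx'])/f['fx'],(v-f['cy'])/f['fy'],1.]); o=-f['R'].T@f['t']
    return o+d*(z-o[2])/d[2]
def proj(f,X):
    c=np.asarray(X)@f['R'].T+f['t']; return np.c_[c[:,0]/c[:,2]*f['fx']+f['cx'],c[:,1]/c[:,2]*f['fy']+f['cy']]
def delta(x,y,z,yaw=None):
    "units in tool frame to reach world xyz"
    s=arm.get_state();R=Ro.from_euler('xyz',s['ee_rot']).as_matrix()
    d=R.T@(np.array([x,y,z])-s['eef_pos'])/.025
    print('travel',np.round(d,2),'twist', None if yaw is None else round(-(yaw-s['ee_rot'][2])/.15,2))
E
python3 - <<'E'
from h import *
f=frame('scene')
for n,u,v,z in [('long',306,154,.11),('short',295.7,172.7,.11),('padL',284,254,.018),('padR',312.3,234,.018),('board',263,266,.038),('btape',336,215,.019),('Ltop edge a',291.7,149,.11),('long e2',325,155,.11)]: print(n,ray(f,u,v,z).round(3))
w=imaging.grab_frame('wrist'); print(w['fx'],w['T_tool_cam'].round(3).tolist())
cv2.imwrite('pics/w0.png',w['pixels'][:,:,::-1])
for n in ["long_packer_1","short_packer_1","long_dispenser","short_dispenser","stand","board"]:
    print(n,[(np.round(b['extent']).tolist(),round(b['confidence'],2)) for b in models.boxes_of(n,'wrist')[:3]])
delta(.50,-.27,.3,-np.pi)
E
```

```text
long [ 0.551 -0.084  0.11 ]
short [0.506 0.047 0.11 ]
padL [0.415 0.243 0.018]
padR [0.405 0.14  0.018]
board [0.41  0.326 0.038]
btape [0.4   0.03  0.019]
Ltop edge a [ 0.604 -0.097  0.11 ]
long e2 [ 0.505 -0.106  0.11 ]
335.9231220868869 [[-0.0, -0.954, -0.3, 0.081], [1.0, -0.0, -0.0, 0.001], [0.0, -0.3, 0.954, -0.14], [0.0, 0.0, 0.0, 1.0]]
long_packer_1 []
short_packer_1 []
long_dispenser []
short_dispenser []
stand []
board []
travel [-15.95  10.81  -2.18] twist 1.98
```

View pics/w0.png

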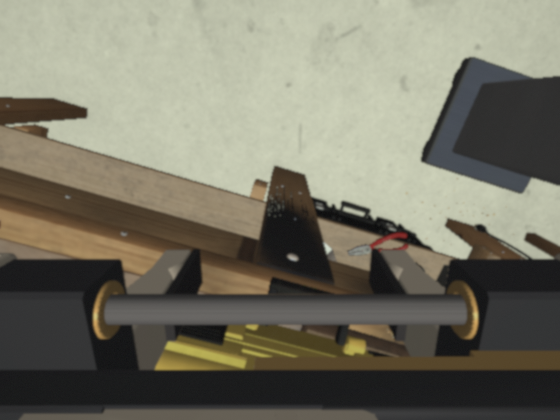

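The wrist view shows only the cart edge and floor, no targets yet. I'll rise and move over the long dispenser.

Emit:
play_rows --pt "0 0 -1" --pt "0 0 -1" --pt "0 0 -1" --pt "-1 1 -1" --pt "-1 1 0" --pt "-1 1 0" --pt "-1 1 0" --pt "-1 1 0" --twist '[0,0,0,0,0,0,0,0]' --fingers 1

```text
t: 2.4
eef_pos: [0.2813, -0.488, 0.3457]
ee_rot: [-3.141, 0.0, -2.844]
force: [0.9, 0.2, 0.5]
width: 0.0879
gripper_force: 0.0
```

Emit:
play_rows --pt "-1 1 0" --pt "-1 1 0" --pt "-1 1 0" --pt "-1 1 0" --pt "-1 1 0" --pt "-1 1 0" --pt "-1 1 0" --pt "-1 1 0" --twist '[0,0,0,0,0,0,0,0]'

```text
t: 3.4
eef_pos: [0.4137, -0.2381, 0.3458]
ee_rot: [-3.141, 0.001, -2.844]
force: [-0.2, 0.2, -0.1]
width: 0.0874
gripper_force: 0.0
```

Emit:
play_rows --pt "-1 1 0" --pt "-1 1 0" --pt "-1 1 0" --pt "-1 1 0" --pt "-1 0.7 0" --pt "0 0 0" --pt "0 0 0" --pt "0 0 0" --twist '[0,0,0,0,0,1,0.98,0]'

```text
t: 4.4
eef_pos: [0.4984, -0.0901, 0.3456]
ee_rot: [3.142, 0.0, -3.14]
force: [-0.1, -0.6, -0.5]
width: 0.0874
gripper_force: 0.0
```

```bash
python3 - <<'E'
from h import *
s=arm.get_state(); print(s['t'],s['eef_pos'],s['ee_rot'],s['q'],s['force'])
f=frame('wrist'); cv2.imwrite('pics/w1.png',f['pixels'][:,:,::-1])
for n in ["long_packer_1","short_packer_1","long_dispenser","short_dispenser"]:
    print(n)
    for m in models.silhouettes(n,'wrist')[:2]:
        print(' ',np.round(m['extent']).tolist(),round(m['confidence'],2))
        c,_=cv2.findContours(m['pixels'].astype(np.uint8),0,2); c=max(c,key=cv2.contourArea)[:,0]
        P=np.array([ray(f,u,v,.11)[:2] for u,v in c])*1000
        r=cv2.minAreaRect(P.astype(np.float32)); print('  ',np.round(r[0],1),np.round(r[1],1),round(r[2],2))
E
```

```text
4.4 [ 0.49836041 -0.09010665  0.34561874] [ 3.14153813e+00  1.08143475e-04 -3.13959803e+00] [ 2.09516929e-01  2.49908560e-02 -1.82593517e-01 -3.17562187e-05
 -1.36309490e+00 -1.77831208e+00] [-0.13435588 -0.59722866 -0.51858919]
long_packer_1
  [283.0, 222.0, 48.0, 86.0] 0.9
   [553.6 -93.3] [101.5  50. ] 4.43
  [281.0, 181.0, 21.0, 4.0] 0.41
   [501.4 -96.8] [ 5.  24.2] 4.28
short_packer_1
  [389.0, 192.0, 52.0, 61.0] 0.91
   [515.6  29.7] [70.8 55.1] 5.41
long_dispenser
short_dispenser
  [378.0, 183.0, 70.0, 74.0] 0.67
   [496.4   1.9] [72.5 91.7] 56.81
```

View pics/w1.png

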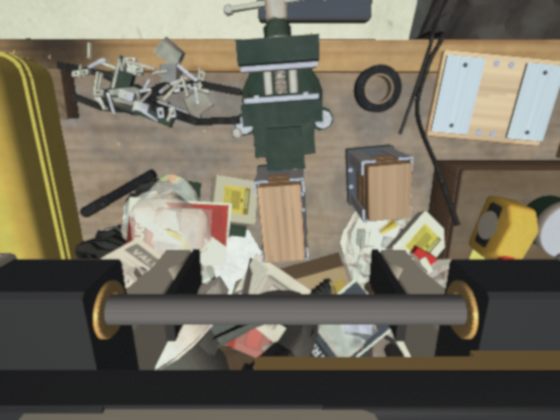

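The wrist view shows the long packer top at (283,220), the vise directly toward the robot at (278,100), and the short packer at (389,192). The stand is at (490,95) with its pads along x. Next is a second, closer view for heights.

Emit:
play_rows --pt "-1 1 1" --pt "-1 0.2 1" --pt "0 0 1" --pt "0 0 0" --pt "0 0 0" --twist '[0,0,0,0,0]'

```text
t: 5.28
eef_pos: [0.5487, -0.0604, 0.2718]
ee_rot: [-3.141, 0.001, -3.14]
force: [-0.1, 0.9, 0.1]
width: 0.0879
gripper_force: 0.0
```

```bash
cat >> h.py <<'E'
from scipy.optimize import minimize
def fit(views,dims,p0,zfree=True,cut=0):
    "views: (frame, mask); p=(x,y,ztop,yaw) mm/deg; box top face with dims, max IoU of hull"
    L,W,H=dims
    def poly(f,p):
        c,s=np.cos(np.radians(p[3])),np.sin(np.radians(p[3]))
        X=[[p[0]/1e3+c*a*L/2-s*b*W/2,p[1]/1e3+s*a*L/2+c*b*W/2,p[2]/1e3-h] for a in(-1,1) for b in(-1,1) for h in(0,H)]
        return cv2.convexHull(proj(f,np.array(X)).astype(np.float32))
    def cost(q):
        p=[q[0],q[1],q[2] if zfree else p0[2],q[3]]; t=0
        for f,m in views:
            r=np.zeros(m.shape,np.uint8); cv2.fillConvexPoly(r,np.round(poly(f,p)*64).astype(np.int32),1,cv2.LINE_8,6)
            t-= (r&m).sum()/(r|m).sum()
        return t/len(views)
    S=np.array([p0]+[np.array(p0)+d for d in np.diag([8,8,8,5])],float)
    r=minimize(cost,p0,method='Nelder-Mead',options=dict(initial_simplex=S,xatol=.05,fatol=1e-5,maxiter=600))
    return np.round(r.x,1),round(-r.fun,3)
def sil(n,c,k=0):
    m=models.silhouettes(n,c); print(n,c,[(np.round(x['extent']).tolist(),round(x['confidence'],2)) for x in m[:3]])
    return m[k]['pixels'].astype(np.uint8)
E
python3 - <<'E'
from h import *
import pickle
s=arm.get_state(); print(s['t'],s['eef_pos'],s['ee_rot'])
f=frame('wrist'); cv2.imwrite('pics/w2.png',f['pixels'][:,:,::-1])
m=sil('long_packer_1','wrist')
sc=frame('scene'); ms=sil('long_packer_1','scene')
pickle.dump((f,m,sc,ms),open('v2.pkl','wb'))
for h in(.012,.025):
  print(h,fit([(f,m)],(.096,.05,h),[555,-93,110,4],False),fit([(f,m),(sc,ms)],(.096,.05,h),[555,-93,110,4]))
# vise/bag heights: triangulate roughly scene/side picks
def tri(f1,a,f2,b):
    A=[];B=[]
    P=lambda f:np.diag([1,1,1.])@np.array([[f['fx'],0,f['cx']],[0,f['fy'],f['cy']],[0,0,1]])@np.c_[f['R'],f['t']]
    X=cv2.triangulatePoints(P(f1),P(f2),np.array(a,float),np.array(b,float)); return (X[:3]/X[3]).ravel().round(3)
sd=frame('side')
print('vise back jaw', tri(sc,(350,155),sd,(257,227)))
E
```

```text
5.275 [ 0.54873204 -0.0603944   0.27175565] [-3.14131511e+00  1.27722612e-03 -3.14024751e+00]
long_packer_1 wrist [([251.0, 197.0, 62.0, 107.0], 0.85), ([247.0, 146.0, -1.0, 1.0], 0.65), ([255.0, 189.0, 54.0, 91.0], 0.62)]
long_packer_1 scene [([297.0, 194.0, 40.0, 45.0], 0.75), ([306.0, 159.0, 41.0, 16.0], 0.7), ([308.0, 165.0, 29.0, 11.0], 0.63)]
0.012 (array([555.9, -92.6, 115. ,   4.1]), np.float64(0.974)) (array([556.2, -92.6, 109.1,   4.1]), np.float64(0.489))
0.025 (array([557.5, -92.6, 115.4,   3.9]), np.float64(0.956)) (array([559.3, -93.9, 102.2,   4.3]), np.float64(0.493))
vise back jaw [ 0.426 -0.087  0.132]
```

View pics/w2.png

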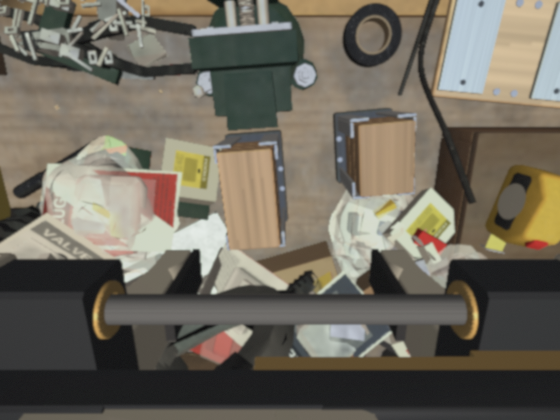

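The long packer is at (252,197) in this view. The fit gives (0.556, -0.093), yaw about 4°, and both wrist heights agree with a top at 0.11. Aligning above it.

Emit:
play_rows --pt "-0.3 -1 1" --pt "0 -0.3 1" --pt "0 0 1" --pt "0 0 0" --pt "0 0 0" --twist '[0,0,0,-0.47,0]'

```text
t: 6.15
eef_pos: [0.556, -0.0928, 0.1958]
ee_rot: [-3.141, 0.0, -3.071]
force: [-0.3, -0.2, 0.7]
width: 0.0875
gripper_force: 0.0
```

```bash
python3 - <<'E'
from h import *
delta(.556,-.0927,.112,-np.pi+np.radians(4.1))
E
```

```text
travel [0.   0.   3.35] twist -0.0
```

Emit:
play_rows --pt "0 0 1" --pt "0 0 1" --pt "0 0 0.9" --pt "0 0 0.45" --pt "0 0 0" --twist '[0,0,0,0,0]'

```text
t: 6.78
eef_pos: [0.5559, -0.0927, 0.1117]
ee_rot: [-3.141, -0.001, -3.071]
force: [0.3, -0.7, -0.3]
width: 0.0877
gripper_force: 0.0
```

Emit:
play_rows --pt "0 0 0" --pt "0 0 0" --pt "0 0 0" --pt "0 0 0" --pt "0 0 0" --twist '[0,0,0,0,0]' --fingers 0 --newtons 15

```text
t: 7.4
eef_pos: [0.5559, -0.0927, 0.1119]
ee_rot: [-3.142, 0.0, -3.07]
force: [-0.2, -1.2, 0.1]
width: 0.0501
gripper_force: 15.0
```

Emit:
play_rows --pt "0 0 -0.2" --pt "0 0 -0.5" --pt "0 0 -0.8" --pt "0 0 -1" --pt "0 0 -1" --pt "0 0 -1" --pt "0 0 -1" --pt "0 0 -1" --twist '[0,0,0,0,0,0,0,0]'

```text
t: 8.4
eef_pos: [0.5557, -0.0926, 0.2761]
ee_rot: [3.141, 0.001, -3.07]
force: [0.1, -0.2, -1.7]
width: 0.0496
gripper_force: 15.0
```

Emit:
play_rows --pt "0 1 -1" --pt "0 1 -1" --pt "0 1 -0.5" --pt "0 1 0" --pt "0 1 0" --pt "0.5 1 0" --pt "1 1 0" --pt "0.7 1 0" --twist '[0,0,0,0,0,0,0,0]'

```text
t: 9.4
eef_pos: [0.4856, 0.1034, 0.3377]
ee_rot: [3.141, 0.001, -3.07]
force: [0.0, 0.3, -0.8]
width: 0.0501
gripper_force: 15.0
```

Emit:
play_rows --pt "0 1 0" --pt "0 1 0" --pt "0 1 0" --pt "0 0.5 0" --pt "0 0 0" --pt "0 0 0" --twist '[0,0,0,0,0,0]'

```text
t: 10.15
eef_pos: [0.4805, 0.1896, 0.337]
ee_rot: [-3.142, -0.0, -3.07]
force: [-0.6, -0.7, -0.5]
width: 0.0497
gripper_force: 15.0
```

```bash
python3 - <<'E'
from h import *
import pickle
s=arm.get_state(); print(s['t'],s['eef_pos'],s['ee_rot'],s['width'])
f=frame('wrist'); cv2.imwrite('pics/w3.png',f['pixels'][:,:,::-1])
m=sil('stand','wrist'); b=sil('board','wrist'); l=sil('long_packer_1','wrist')
pickle.dump((f,m,b),open('v3.pkl','wb'))
print('stand',fit([(f,m)],(.11,.16,.012),[410,190,12,0],False))
print('board',fit([(f,b)],(.16,.045,.038),[410,326,38,0],False))
E
```

```text
10.15 [0.48047923 0.1896352  0.33700075] [-3.14150252e+00 -9.75983612e-07 -3.07044849e+00] 0.04974161146112608
stand wrist [([291.0, 111.0, 126.0, 103.0], 0.83)]
board wrist [([396.0, 118.0, 63.0, 131.0], 0.69)]
long_packer_1 wrist [([58.0, 214.0, 56.0, 71.0], 0.98), ([287.0, 266.0, 113.0, 190.0], 0.75), ([44.0, 222.0, 67.0, 82.0], 0.66)]
stand (array([414. , 190.6,  24.3,  -4.6]), np.float64(0.956))
board (array([414.4, 327.2,  42.8,  -4.1]), np.float64(0.929))
```

View pics/w3.png

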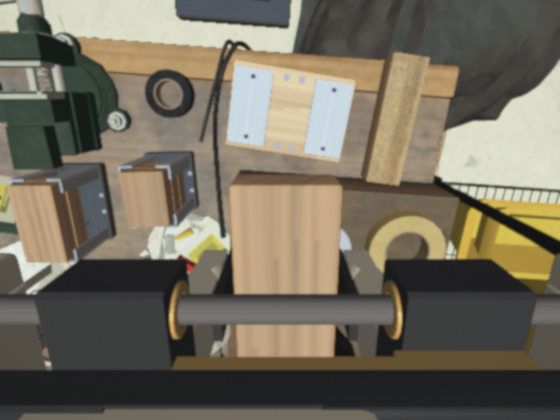

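The held packer is at columns 232–340, with its near end at row ~173. The stand is at (291,111) with pads at (248,105) and (328,118). The board is at (397,118), leaning slightly. I'll refine the pads by colour and the held packer's offset by its end edge.

```bash
cat >> h.py <<'E'
def pads(f):
    P=f['pixels'].astype(int); k=((P[:,:,2]-P[:,:,0]>-5)&(P[:,:,2]>140)).astype(np.uint8)
    n,lab,st,_=cv2.connectedComponentsWithStats(k); out=[]
    for i in sorted(range(1,n),key=lambda i:-st[i,4])[:4]:
        if st[i,4]<300: continue
        ys,xs=np.where(lab==i); Q=np.array([ray(f,u,v,.018)[:2]*1000 for u,v in zip(xs,ys)],np.float32)
        r=cv2.minAreaRect(Q); out.append((np.round(Q.mean(0),1),np.round(r[0],1),np.round(r[1],1),round(r[2],1)))
    return out
E
python3 - <<'E'
from h import *
import pickle
f,m,b=pickle.load(open('v3.pkl','rb'))
for o in pads(f): print(*o)
g=cv2.cvtColor(f['pixels'],cv2.COLOR_RGB2GRAY)[165:200,255:315].mean(1); print(g.round().astype(int).tolist())
T=imaging.grab_frame('wrist')['T_tool_cam'];C=np.linalg.inv(T)
for z in(.002,.027):
  for x in (.046,.048,.050):
    c=C@[x,0,z,1]; print(z,x,'row',round(c[1]/c[2]*f['fy']+f['cy'],1))
l=models.silhouettes('long_packer_1','wrist')
sc=frame('scene'); 
E
```

```text
[407.2 138.2] [408.7 138. ] [49.7 95.1] 85.0
[416.3 242.7] [417.8 242.6] [49.8 95.1] 85.1
[ 655.7 -192.7] [ 651.9 -192.2] [54.5 42.8] 33.2
[134, 132, 131, 131, 131, 128, 117, 100, 84, 78, 83, 87, 88, 88, 88, 88, 89, 90, 95, 111, 137, 157, 165, 167, 167, 167, 168, 168, 168, 168, 168, 168, 168, 168, 168]
0.002 0.046 row 187.6
0.002 0.048 row 183.1
0.002 0.05 row 178.6
0.027 0.046 row 175.5
0.027 0.048 row 171.6
0.027 0.05 row 167.7
```

Pads: right (408.7,138.0), left (417.8,242.6), yaw -4.95°, spacing 105.0 as specified. The packer is held centred. I'll place it on the left pad first.

Emit:
play_rows --pt "1 1 0" --pt "1 1 1" --pt "0.35 0.3 1" --pt "0 0 1" --pt "0 0 1" --pt "0 0 1" --pt "0 0 1" --pt "0 0 1" --twist '[0,0,0,0.5,0.55,0,0,0]'

```text
t: 11.5
eef_pos: [0.418, 0.2433, 0.1611]
ee_rot: [3.141, 0.0, 3.055]
force: [-0.4, 0.6, -1.1]
width: 0.0499
gripper_force: 15.0
```

Emit:
play_rows --pt "0 0 1" --pt "0 0 1" --pt "0 0 0.6" --pt "0 0 0" --pt "0 0 0" --twist '[0,0,0,0,0]'

```text
t: 12.12
eef_pos: [0.4183, 0.2437, 0.0975]
ee_rot: [3.141, 0.001, 3.056]
force: [0.0, -0.1, -1.1]
width: 0.0502
gripper_force: 15.0
```

```bash
python3 - <<'E'
from h import *
print(arm.get_state()['eef_pos'])
delta(.4178,.2426,.0452,-np.pi-np.radians(4.95))
delta(.4178,.2426,.0452,np.pi-np.radians(4.95))
E
```

```text
[0.41827576 0.24370237 0.09746524]
travel [ 0.02 -0.05  2.09] twist 41.89
travel [ 0.02 -0.05  2.09] twist 0.0
```

Emit:
play_rows --pt "0 -0.05 1" --pt "0 0 0.6" --pt "0 0 0.3" --pt "0 0 0.15" --pt "0 0 0.04" --pt "0 0 0" --twist '[0,0,0,0,0,0]'

```text
t: 12.88
eef_pos: [0.418, 0.2425, 0.0451]
ee_rot: [3.141, 0.001, 3.056]
force: [-0.6, -0.4, 0.6]
width: 0.0496
gripper_force: 15.0
```

Emit:
play_rows --pt "0 0 0.03" --pt "0 0 0" --twist '[0,0]'

```text
t: 13.12
eef_pos: [0.418, 0.2424, 0.0451]
ee_rot: [3.141, 0.001, 3.056]
force: [-3.8, -1.7, 11.9]
width: 0.0503
gripper_force: 15.0
```

Emit:
play_rows --pt "0 0 0" --pt "0 0 0" --pt "0 0 0" --pt "0 0 0" --twist '[0,0,0,0]' --fingers 0.75

```text
t: 13.62
eef_pos: [0.4178, 0.2421, 0.0437]
ee_rot: [-3.141, -0.0, 3.055]
force: [0.1, -0.4, 0.5]
width: 0.0653
gripper_force: 0.0
```

Emit:
play_rows --pt "0 0 -0.5" --pt "0 0 -1" --pt "0 0 -1" --pt "0 0 -1" --pt "0 0 -1" --pt "0 0 -1" --pt "0 0 -1" --pt "0 0 -1" --twist '[0,0,0,0,0,0,0,0]'

```text
t: 14.62
eef_pos: [0.4176, 0.2419, 0.2331]
ee_rot: [3.141, 0.0, 3.055]
force: [-0.3, -1.2, 0.2]
width: 0.0663
gripper_force: 0.0
```

Emit:
play_rows --pt "-1 -1 -1" --pt "-1 -1 -1" --pt "-0.5 -0.3 -1" --pt "0 0 -1" --pt "0 0 0" --pt "0 0 0" --twist '[0,0,0,0,0,0]'

```text
t: 15.38
eef_pos: [0.4746, 0.1792, 0.3314]
ee_rot: [3.141, -0.0, 3.055]
force: [0.5, 0.2, 0.5]
width: 0.0652
gripper_force: 0.0
```

```bash
python3 - <<'E'
from h import *
import pickle
s=arm.get_state(); print(s['t'],s['eef_pos'],s['ee_rot'],s['width'])
f=frame('wrist'); cv2.imwrite('pics/w4.png',f['pixels'][:,:,::-1])
for o in pads(f): print(*o)
P=sil('long_packer_1','wrist',0); b=sil('board','wrist')
pickle.dump((f,P,b),open('v4.pkl','wb'))
M=models.silhouettes('long_packer_1','wrist')
for m in M[:4]:
    if abs(m['extent'][0]-300)<120 and m['extent'][1]<180: print('packer',m['extent'],fit([(f,m['pixels'].astype(np.uint8))],(.096,.05,.025),[418,242,43,-5],False))
print('board',fit([(f,b)],(.16,.045,.038),[414,327,38,-4],False))
E
```

```text
15.375 [0.47459267 0.17921431 0.33138038] [ 3.14128023e+00 -2.14347323e-04  3.05531811e+00] 0.06523802162348692
[407.5 138.3] [409. 138.] [49.7 94.5] 85.0
[604.1 248.3] [605.6 249.1] [75.4 86.4] 48.6
long_packer_1 wrist [([78.0, 240.0, 55.0, 41.0], 0.93), ([335.0, 118.0, 39.0, 82.0], 0.88), ([62.0, 243.0, 65.0, 42.0], 0.81)]
board wrist [([397.0, 104.0, 53.0, 135.0], 0.92)]
packer [335.0, 117.5, 39.0, 81.8] (array([419.1, 244.2,  45.5,  -4.8]), np.float64(0.947))
board (array([414.8, 326.8,  42.4,  -4.1]), np.float64(0.942))
```

View pics/w4.png

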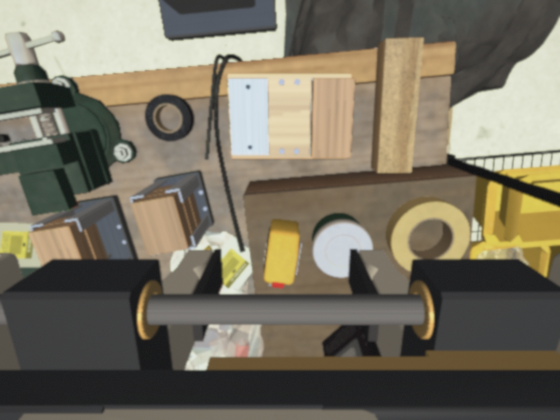

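The first packer now covers the left pad squarely at (335,118), and the board is at (397,104), untouched. Going back for packer 2, with a look on the way.

Emit:
play_rows --pt "-0.4 -1 0" --pt "-0.5 -1 0" --pt "-0.5 -1 0" --pt "-0.5 -1 0" --pt "-0.5 -1 0" --pt "-0.6 -1 0" --pt "-0.5 -1 0" --pt "-0.5 -1 1" --twist '[0,0,0,0,0,0,0,0]' --fingers 1

```text
t: 16.58
eef_pos: [0.5587, -0.0291, 0.3073]
ee_rot: [3.141, 0.003, 3.056]
force: [-0.2, 1.3, -0.4]
width: 0.0876
gripper_force: 0.0
```

Emit:
play_rows --pt "-0.1 -1 1" --pt "0 -0.3 0.4" --pt "0 0 0" --pt "0 0 0" --pt "0 0 0" --twist '[0,0,-0.5,-0.55,0]'

```text
t: 17.2
eef_pos: [0.5573, -0.0606, 0.2716]
ee_rot: [-3.142, 0.0, -3.07]
force: [0.2, -0.7, -0.3]
width: 0.0877
gripper_force: 0.0
```

```bash
python3 - <<'E'
from h import *
s=arm.get_state(); print(s['t'],s['eef_pos'],s['ee_rot'],s['width'])
f=frame('wrist')
M=models.silhouettes('long_packer_1','wrist')
for m in M[:3]: print('packer',np.round(m['extent']),round(m['confidence'],2),fit([(f,m['pixels'].astype(np.uint8))],(.096,.05,.012),[556,-93,110,4],False), fit([(f,m['pixels'].astype(np.uint8))],(.096,.05,.012),[556,-93,110,4],True))
delta(.556,-.0927,.112)
E
```

```text
17.2 [ 0.55728195 -0.06062075  0.27156523] [-3.14154869e+00  3.25937277e-04 -3.07035474e+00] 0.08765488458254002
packer [549.  80.  22.  67.] 0.86 (array([556., -93., 110.,   4.]), np.float64(-0.0)) (array([556., -93., 110.,   4.]), np.float64(-0.0))
packer [250. 187.  55. 100.] 0.78 (array([556.2, -92.5, 112.7,   3.9]), np.float64(0.956)) (array([557.9, -93.5, 103. ,   4.4]), np.float64(0.978))
packer [263. 136.  22.   3.] 0.56 (array([554.1, -92.4, 112.6,   3.6]), np.float64(0.004)) (array([562.8, -74.3, -16.5,   6.6]), np.float64(0.007))
travel [ 0.14 -1.28  6.38] twist None
```

Emit:
play_rows --pt "0.1 -1 1" --pt "0 -0.3 1" --pt "0 0 1" --pt "0 0 1" --pt "0 0 1" --pt "0 0 0.9" --pt "0 0 0.47" --pt "0 0 0" --twist '[0,0,0,0,0,0,0,0]'

```text
t: 18.3
eef_pos: [0.5567, -0.0935, 0.1116]
ee_rot: [-3.141, -0.001, -3.071]
force: [-0.4, 0.2, 0.2]
width: 0.0875
gripper_force: 0.0
```

Emit:
play_rows --pt "0 0 0" --pt "0 0 0" --pt "0 0 0" --pt "0 0 0" --pt "0 0 0" --twist '[0,0,0,0,0]' --fingers 0 --newtons 15

```text
t: 18.92
eef_pos: [0.557, -0.0936, 0.1122]
ee_rot: [-3.142, 0.0, -3.07]
force: [0.7, -0.3, -0.5]
width: 0.0495
gripper_force: 15.0
```

Emit:
play_rows --pt "0 0 -0.2" --pt "0 0 -0.5" --pt "0 0 -0.8" --pt "0 0 -1" --pt "0 0 -1" --pt "0 0 -1" --pt "0 0 -1" --pt "0 0 -1" --twist '[0,0,0,0,0,0,0,0]'

```text
t: 19.92
eef_pos: [0.5568, -0.0937, 0.2763]
ee_rot: [3.142, 0.001, -3.07]
force: [1.0, 0.4, 0.1]
width: 0.0497
gripper_force: 15.0
```

Emit:
play_rows --pt "0 1 -1" --pt "0 1 -1" --pt "0 1 -0.5" --pt "0 1 0" --pt "0 1 0" --pt "0.5 1 0" --pt "1 1 0" --pt "0.7 1 0" --twist '[0,0,0,0,0,0,0,0]'

```text
t: 20.92
eef_pos: [0.4867, 0.1024, 0.3379]
ee_rot: [3.141, 0.001, -3.07]
force: [-1.0, 0.7, -1.0]
width: 0.0501
gripper_force: 15.0
```

Emit:
play_rows --pt "0 1 0" --pt "0 0.5 0" --pt "0 0 0" --pt "0 0 0" --pt "0 0 0" --twist '[0,0,0.5,0.55,0]'

```text
t: 21.55
eef_pos: [0.4852, 0.1391, 0.3373]
ee_rot: [-3.142, -0.0, 3.056]
force: [0.3, 0.7, -0.8]
width: 0.0497
gripper_force: 15.0
```

```bash
python3 - <<'E'
from h import *
s=arm.get_state(); print(s['t'],s['eef_pos'],s['ee_rot'],s['width'])
f=frame('wrist'); cv2.imwrite('pics/w5.png',f['pixels'][:,:,::-1])
for o in pads(f): print(*o)
g=cv2.cvtColor(f['pixels'],cv2.COLOR_RGB2GRAY)[165:200,255:315].mean(1); print(g.round().astype(int).tolist())
M=models.silhouettes('long_packer_1','wrist')
for m in M[:4]: print('packer',np.round(m['extent']),round(m['confidence'],2))
delta(.4087,.138,.12,np.pi-np.radians(4.95))
E
```

```text
21.55 [0.48524901 0.13914027 0.33729579] [-3.14154226e+00 -4.79084395e-05  3.05571644e+00] 0.04972874833459628
[407.  138.3] [408.2 137.9] [49.4 93.8] 85.1
[601.5 267.2] [602.3 267.3] [86.  79.9] 53.5
[139, 135, 127, 114, 100, 91, 95, 98, 95, 92, 91, 92, 92, 92, 93, 96, 107, 130, 154, 169, 174, 175, 175, 175, 175, 175, 175, 175, 175, 175, 175, 175, 175, 175, 175]
packer [365. 105.  49.  85.] 0.91
packer [ 97. 236.  60.  52.] 0.86
packer [289. 263. 111. 183.] 0.79
travel [ 3.05 -0.3   8.69] twist 0.01
```

```bash
python3 - <<'E'
from h import *
w=imaging.grab_frame('wrist'); print(w['cx'],w['cy']); C=np.linalg.inv(w['T_tool_cam'])
for y in(-.025,0,.025):
    c=C@[.04,y,.002,1]; print(y,c[0]/c[2]*w['fx']+w['cx'],c[1]/c[2]*w['fy']+w['cy'])
g=cv2.cvtColor(w['pixels'],cv2.COLOR_RGB2GRAY).astype(int)[195:205].mean(0)
d=np.abs(np.diff(g)); print([(i,int(d[i])) for i in range(210,360) if d[i]>12])
E
```

```text
285.1865002296474 207.2672682126004
-0.025 226.2204783215253 201.23553908569377
0 283.11463217004075 201.2192250520217
0.025 340.00952143565576 201.20291080747347
[(211, 18), (212, 26), (213, 22), (227, 23), (228, 36), (229, 30), (230, 12), (339, 12), (340, 20), (341, 17)]
```

Emit:
play_rows --pt "1 -0.3 0" --pt "1 0 1" --pt "1 0 1" --pt "0 0 1" --pt "0 0 1" --pt "0 0 1" --pt "0 0 1" --pt "0 0 1" --twist '[0,0,0,0,0,0,0,0]'

```text
t: 22.7
eef_pos: [0.41, 0.1383, 0.1615]
ee_rot: [3.141, 0.0, 3.057]
force: [0.2, 0.9, -1.0]
width: 0.0498
gripper_force: 15.0
```

Emit:
play_rows --pt "0 0 1" --pt "0 0 1" --pt "0 0 0.6" --pt "0 0 0" --pt "0 0 0" --twist '[0,0,0,0,0]'

```text
t: 23.32
eef_pos: [0.4103, 0.1386, 0.0977]
ee_rot: [3.141, 0.001, 3.056]
force: [-0.2, 0.6, -0.7]
width: 0.0502
gripper_force: 15.0
```

```bash
python3 - <<'E'
from h import *
delta(.4096,.1375,.0452,np.pi-np.radians(4.95))
E
```

```text
travel [ 0.03 -0.05  2.1 ] twist 0.01
```

Emit:
play_rows --pt "0.02 -0.04 1" --pt "0 0 0.6" --pt "0 0 0.3" --pt "0 0 0.15" --pt "0 0 0.05" --pt "0 0 0" --twist '[0,0,0,0,0,0]'

```text
t: 24.08
eef_pos: [0.4096, 0.1376, 0.0453]
ee_rot: [3.141, 0.001, 3.056]
force: [-2.1, -0.4, 4.3]
width: 0.0498
gripper_force: 15.0
```

Emit:
play_rows --pt "0 0 0.02" --pt "0 0 0" --twist '[0,0]'

```text
t: 24.32
eef_pos: [0.4096, 0.1377, 0.0453]
ee_rot: [3.141, 0.001, 3.056]
force: [-5.2, -0.9, 14.1]
width: 0.0495
gripper_force: 15.0
```

Emit:
play_rows --pt "0 0 0" --pt "0 0 0" --pt "0 0 0" --pt "0 0 0" --twist '[0,0,0,0]' --fingers 0.72

```text
t: 24.82
eef_pos: [0.4092, 0.1374, 0.044]
ee_rot: [-3.141, -0.0, 3.055]
force: [0.8, -0.4, 0.7]
width: 0.0633
gripper_force: 0.0
```

Emit:
play_rows --pt "0 0 -0.5" --pt "0 0 -1" --pt "0 0 -1" --pt "0 0 -1" --pt "0 0 -1" --pt "0 0 -1" --pt "0 0 -1" --pt "0 0 -1" --twist '[0,0,0,0,0,0,0,0]'

```text
t: 25.82
eef_pos: [0.409, 0.1371, 0.2333]
ee_rot: [3.141, 0.001, 3.055]
force: [-0.5, 0.3, -0.9]
width: 0.0634
gripper_force: 0.0
```

Emit:
play_rows --pt "-1 1 -1" --pt "-1 1 -1" --pt "-0.8 1 -1" --pt "0 1 -1" --pt "0 0.5 0" --pt "0 0 0" --pt "0 0 0" --twist '[0,0,0,0,0,0,0]'

```text
t: 26.7
eef_pos: [0.4881, 0.2427, 0.3311]
ee_rot: [-3.141, -0.001, 3.055]
force: [-0.3, -0.4, -0.2]
width: 0.0634
gripper_force: 0.0
```

```bash
python3 - <<'E'
from h import *
s=arm.get_state(); print(s['t'],s['eef_pos'],s['ee_rot'],s['width'])
f=frame('wrist'); cv2.imwrite('pics/w6.png',f['pixels'][:,:,::-1])
M=models.silhouettes('long_packer_1','wrist')
for m in M[:4]:
    e=m['extent']; x=ray(f,e[0],e[1],.043)[:2]*1000
    print('packer',np.round(e),x.round(),fit([(f,m['pixels'].astype(np.uint8))],(.096,.05,.025),[x[0],x[1],43,-5],False) if x[1]>100 else '')
b=sil('board','wrist')
print('board',fit([(f,b)],(.16,.045,.038),[414,327,38,-4],False))
c,_=cv2.findContours(b,0,2); c=max(c,key=cv2.contourArea)[:,0]
r=cv2.minAreaRect((np.array([ray(f,u,v,.038)[:2] for u,v in c])*1000).astype(np.float32)); print(r)
q=frame('side'); bs=sil('board','side'); sc=frame('scene'); b2=sil('board','scene')
print('board 3 views',fit([(f,b),(q,bs),(sc,b2)],(.16,.045,.038),[414,327,38,-4]))
E
```

```text
26.7 [0.48805518 0.24268537 0.33107967] [-3.14076093e+00 -9.18578514e-04  3.05545540e+00] 0.06337338554691321
packer [282. 113.  42.  83.] [419. 246.] (array([419.2, 243.6,  51.9,  -5.3]), np.float64(0.972))
packer [ 23. 250.  45.  68.] [ 571. -129.] 
board wrist [([348.0, 100.0, 40.0, 138.0], 0.93), ([241.0, 110.0, 126.0, 88.0], 0.71)]
board (array([413.9, 327.5,  44.5,  -3.5]), np.float64(0.966))
((413.6744384765625, 325.4922790527344), (50.00019073486328, 160.35342407226562), 86.28681182861328)
board side [([252.0, 206.0, 61.0, 19.0], 0.95), ([255.0, 230.0, 41.0, 26.0], 0.18)]
board scene [([264.0, 276.0, 83.0, 59.0], 0.7), ([306.0, 176.0, 46.0, 39.0], 0.28)]
board 3 views (array([413.1, 326.8,  39.4,  -4. ]), np.float64(0.84))
```

View pics/w6.png

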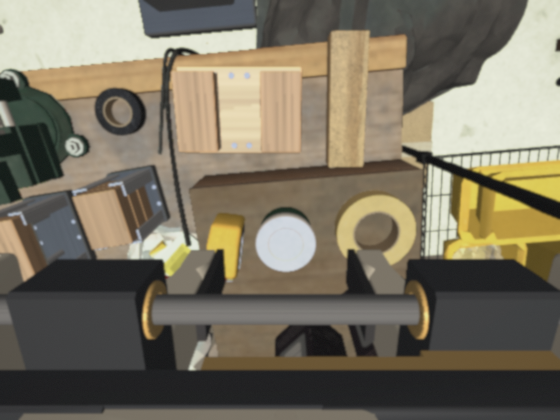

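Both packers cover the pads at (197,110) and (280,110), and the board is at (348,100), fitted at (0.414, 0.327), yaw about -4°. Going to grasp the board.

Emit:
play_rows --pt "1 1 0" --pt "1 1 1" --pt "1 1 1" --pt "0.25 0.1 1" --pt "0 0 1" --pt "0 0 1" --pt "0 0 1" --pt "0 0 1" --twist '[0,0,0,0,-0.11,0,0,0]'

```text
t: 28.05
eef_pos: [0.4144, 0.3276, 0.1559]
ee_rot: [3.141, 0.0, 3.072]
force: [-0.3, 0.6, 0.3]
width: 0.0633
gripper_force: 0.0
```

Emit:
play_rows --pt "0 0 1" --pt "0 0 1" --pt "0 0 0.4" --pt "0 0 0" --pt "0 0 0" --twist '[0,0,0,0,0]'

```text
t: 28.68
eef_pos: [0.4148, 0.3282, 0.0975]
ee_rot: [3.14, 0.001, 3.072]
force: [0.4, 0.0, 0.6]
width: 0.0631
gripper_force: 0.0
```

```bash
python3 - <<'E'
from h import *
delta(.4138,.3268,.034,np.pi-np.radians(4))
E
```

```text
travel [ 0.04 -0.06  2.54] twist 0.0
```

Emit:
play_rows --pt "0.04 -0.06 0.8" --pt "0 0 0.8" --pt "0 0 0.6" --pt "0 0 0.34" --pt "0 0 0" --twist '[0,0,0,0,0]'

```text
t: 29.3
eef_pos: [0.4133, 0.3262, 0.0328]
ee_rot: [-3.141, -0.0, 3.072]
force: [-0.0, 0.1, 0.5]
width: 0.0633
gripper_force: 0.0
```

Emit:
play_rows --pt "0 0 0" --pt "0 0 0" --pt "0 0 0" --pt "0 0 0" --pt "0 0 0" --twist '[0,0,0,0,0]' --fingers 0 --newtons 25

```text
t: 29.92
eef_pos: [0.4134, 0.3264, 0.0335]
ee_rot: [3.141, 0.0, 3.072]
force: [-1.9, -0.8, 6.8]
width: 0.0449
gripper_force: 25.0
```

Emit:
play_rows --pt "0 0 -0.3" --pt "0 0 -0.8" --pt "0 0 -1" --pt "0 0 -1" --pt "0 0 -1" --pt "0 0 -1" --pt "0 0 -1" --pt "0 0 0" --twist '[0,0,0,0,0,0,0,0]'

```text
t: 30.92
eef_pos: [0.4139, 0.327, 0.1877]
ee_rot: [3.138, 0.002, 3.072]
force: [0.4, 0.2, -1.6]
width: 0.0449
gripper_force: 25.0
```

```bash
python3 - <<'E'
from h import *
s=arm.get_state(); print(s['t'],s['eef_pos'],s['ee_rot'],s['width'],s['moment'],s['q'])
f=frame('wrist'); g=cv2.cvtColor(f['pixels'],cv2.COLOR_RGB2GRAY)[60:230]
print(g[:,265:300].mean(1).round().astype(int).tolist())
C=np.linalg.inv(f['T_tool_cam'])
for z in(-.004,.034):
  for x in (.075,.08,.085):
    c=C@[x,0,z,1]; print(z,x,'row',round(c[1]/c[2]*f['fy']+f['cy'],1))
b=sil('board','wrist'); ys,xs=np.where(b); print(ys.min(),ys.max(),[ (r,xs[ys==r].min(),xs[ys==r].max()) for r in (ys.min()+20,ys.min()+60)])
cv2.imwrite('pics/w7.png',f['pixels'][:,:,::-1])
E
```

```text
30.925 [0.41391349 0.327024   0.1877358 ] [3.13822716e+00 1.99561330e-03 3.07206945e+00] 0.04485274145843021 [-1.13158135e-02 -9.34667687e-05  3.23388166e-02] [ 1.04099828e+00  1.61734886e-01 -3.97178680e-01  3.46421622e-04
 -1.00798110e+00 -2.68149872e+00]
[74, 74, 74, 74, 74, 74, 74, 73, 73, 73, 73, 73, 72, 72, 72, 72, 72, 72, 72, 72, 72, 72, 72, 72, 73, 73, 73, 73, 72, 72, 72, 72, 72, 72, 72, 72, 72, 71, 71, 71, 70, 70, 69, 69, 71, 82, 106, 134, 153, 161, 162, 162, 163, 163, 163, 161, 160, 159, 159, 159, 159, 159, 159, 159, 159, 159, 160, 161, 162, 163, 163, 163, 163, 163, 164, 165, 165, 165, 164, 164, 164, 165, 165, 166, 166, 166, 166, 166, 165, 165, 165, 164, 163, 161, 161, 162, 163, 163, 164, 163, 163, 163, 164, 165, 167, 167, 167, 166, 165, 165, 164, 164, 164, 164, 164, 164, 165, 165, 165, 165, 166, 166, 165, 166, 165, 165, 165, 165, 165, 165, 166, 167, 166, 166, 165, 164, 163, 161, 160, 159, 158, 158, 158, 159, 160, 160, 159, 158, 158, 158, 158, 159, 159, 159, 160, 160, 161, 162, 162, 162, 161, 161, 161, 161, 160, 160, 159, 159, 159, 159]
-0.004 0.075 row 119.7
-0.004 0.08 row 106.3
-0.004 0.085 row 92.7
0.034 0.075 row 115.8
0.034 0.08 row 105.3
0.034 0.085 row 94.6
board wrist [([286.0, 230.0, 115.0, 254.0], 0.76), ([144.0, 193.0, 178.0, 112.0], 0.44)]
105 358 [(np.int64(125), np.int64(228), np.int64(342)), (np.int64(165), np.int64(231), np.int64(340))]
```

View pics/w7.png

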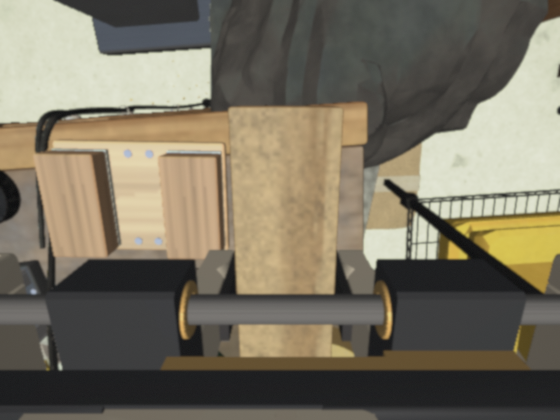

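The board is held at columns 230–342 with its end at row 106, exactly as expected for a centred grip. Both packers are in place at (77,203) and (193,205). Now shift over the stand and turn.

Emit:
play_rows --pt "0 -0.5 0" --pt "0 -1 0" --pt "-0.2 -1 0" --pt "-0.16 -1 0" --pt "0 -1 0" --pt "0 -0.6 0" --pt "0 -0.37 0" --pt "0 0 0" --twist '[0,0,0,0,0,0,0,-0.3]' --newtons 35

```text
t: 32.02
eef_pos: [0.4128, 0.1886, 0.1857]
ee_rot: [3.141, 0.0, 3.117]
force: [0.3, 0.1, -1.3]
width: 0.045
gripper_force: 35.0
```

Emit:
play_rows --pt "0 0 0" --pt "0 0 0" --pt "0 0 0" --pt "0 0 0" --pt "0 0 0" --pt "0 0 0" --pt "0 0 0" --pt "0 0 0" --twist '[-0.6,-0.8,-0.8,-0.8,-0.8,-0.8,-0.8,-0.8]'

```text
t: 33.02
eef_pos: [0.4129, 0.1894, 0.1856]
ee_rot: [-3.142, 0.0, -2.232]
force: [-0.7, 0.8, -0.8]
width: 0.0449
gripper_force: 35.0
```

Emit:
play_rows --pt "0 0 0" --pt "0 0 0" --pt "0 0 0" --pt "0 0 0" --pt "0 0 0" --pt "0 0 0" --pt "0 0 0" --pt "0 0 0" --twist '[-0.8,-0.8,-0.8,-0.8,-0.4,-0.26,0,0]'

```text
t: 34.02
eef_pos: [0.4128, 0.1893, 0.1855]
ee_rot: [-3.142, -0.0, -1.658]
force: [0.8, -0.4, -1.4]
width: 0.0451
gripper_force: 35.0
```

```bash
python3 - <<'E'
from h import *
s=arm.get_state(); print(s['t'],s['eef_pos'],s['ee_rot'],s['width'])
delta(.4133,.190,.0772,np.radians(265.05)-2*np.pi)
f=frame('wrist'); g=cv2.cvtColor(f['pixels'],cv2.COLOR_RGB2GRAY)
b=sil('board','wrist')
for r in (120,150,180,210): 
    x=np.where(b[r])[0]; print(r,x.min(),x.max())
d=np.diff(g[80:130,250:320].mean(1)); print(80+np.abs(d).argmax(), d.round().astype(int).tolist())
E
```

```text
34.025 [0.41277099 0.18929075 0.1855413 ] [-3.14158939e+00 -8.18385500e-06 -1.65792880e+00] 0.04508873597124636
travel [-0.03 -0.02  4.33] twist -0.0
board wrist [([287.0, 233.0, 115.0, 252.0], 0.61)]
120 229 343
150 231 341
180 232 339
210 233 338
86 [-6, 0, 1, 0, 7, 22, 26, 19, 10, 4, 1, 0, 0, 0, 0, 0, 0, 0, 0, 0, 0, 1, 5, 13, 2, -22, -1, 20, 11, 3, 0, 0, 0, -1, -1, -1, -1, 0, 0, 0, 0, 0, 0, 0, 1, 1, 1, 1, 1]
```

Emit:
play_rows --pt "-0.03 -0.02 0.7" --pt "0 0 1" --pt "0 0 1" --pt "0 0 0.7" --pt "0 0 0.4" --pt "0 0 0.2" --pt "0 0 0.1" --pt "0 0 0" --twist '[0,0,0,0,0,0,0,0]'

```text
t: 35.12
eef_pos: [0.4135, 0.1901, 0.0834]
ee_rot: [-3.141, 0.0, -1.657]
force: [-0.3, 0.5, -0.7]
width: 0.0446
gripper_force: 35.0
```

```bash
python3 - <<'E'
from h import *
s=arm.get_state(); print(s['eef_pos'],s['force']); delta(.4133,.190,.0768,np.radians(265.05)-2*np.pi)
E
```

```text
[0.41352285 0.19010733 0.08338294] [-0.26715626  0.46757443 -0.6576725 ]
travel [0.01 0.01 0.26] twist -0.0
```

Emit:
play_rows --pt "0 0 0.15" --pt "0 0 0.07" --pt "0 0 0.03" --pt "0 0 0" --twist '[0,0,0,0]'

```text
t: 35.62
eef_pos: [0.4133, 0.1899, 0.0768]
ee_rot: [3.142, -0.0, -1.657]
force: [-0.7, -0.1, -1.4]
width: 0.0446
gripper_force: 35.0
```

Emit:
play_rows --pt "0 0 0.03" --pt "0 0 0" --pt "0 0 0" --twist '[0,0,0]'

```text
t: 36.0
eef_pos: [0.4134, 0.1899, 0.0765]
ee_rot: [-3.141, 0.0, -1.657]
force: [-1.4, -0.6, 5.7]
width: 0.0445
gripper_force: 35.0
```

Contact. Releasing and retreating.

Emit:
play_rows --pt "0 0 0" --pt "0 0 0" --pt "0 0 0" --pt "0 0 0" --twist '[0,0,0,0]' --fingers 0.8

```text
t: 36.5
eef_pos: [0.4133, 0.1899, 0.076]
ee_rot: [3.142, -0.0, -1.657]
force: [-0.1, 0.3, -0.2]
width: 0.0698
gripper_force: 0.0
```

Emit:
play_rows --pt "0 0 -0.4" --pt "0 0 -1" --pt "0 0 -1" --pt "0 0 -1" --pt "0 0 -1" --pt "0 0 -1" --pt "0 0 -1" --pt "0 0 -1" --twist '[0,0,0,0,0,0,0,0]'

```text
t: 37.5
eef_pos: [0.4132, 0.1897, 0.2627]
ee_rot: [-3.141, 0.001, -1.657]
force: [1.0, 0.5, 0.2]
width: 0.0701
gripper_force: 0.0
```

Emit:
play_rows --pt "-1 0 -1" --pt "-1 0 -1" --pt "-1 0 0" --pt "-0.5 0 0" --pt "0 0 0" --pt "0 0 0" --twist '[0,0,0,0,0,0]'

```text
t: 38.25
eef_pos: [0.4206, 0.2763, 0.3105]
ee_rot: [3.141, -0.001, -1.657]
force: [0.3, -0.7, -0.3]
width: 0.0701
gripper_force: 0.0
```

```bash
python3 - <<'E'
from h import *
s=arm.get_state(); print(s['t'],s['eef_pos'],s['ee_rot'],s['width'])
f=frame('wrist'); sc=frame('scene')
b=sil('board','wrist')
print('board',fit([(f,b)],(.045,.16,.038),[413,190,81,-5],False))
A=cv2.resize(f['pixels'][:300,60:500],(440,300)); B=cv2.resize(sc['pixels'][130:300,200:360],None,fx=1.76,fy=1.76)
im=np.zeros((300,730,3),np.uint8); im[:,:440]=A; im[:B.shape[0],440:440+B.shape[1]]=B
cv2.imwrite('pics/w8.png',im[:,:,::-1])
E
```

```text
38.25 [0.42057484 0.27634549 0.31047633] [ 3.14081466e+00 -1.19303168e-03 -1.65737649e+00] 0.0701268281314724
board wrist [([287.0, 92.0, 45.0, 161.0], 0.55), ([286.0, 48.0, 86.0, 49.0], 0.25)]
board (array([412.8, 192.1,  82.3,  -4.6]), np.float64(0.968))
```

View pics/w8.png

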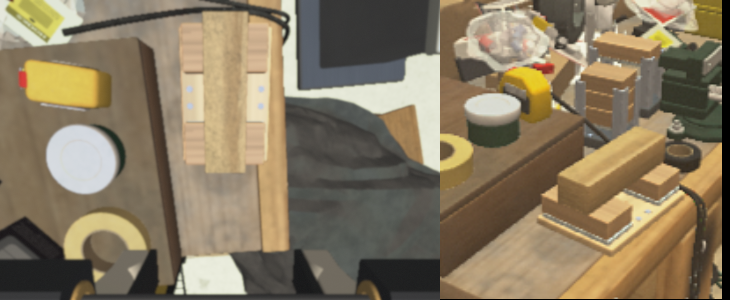

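The board lies flat and centred across both packers, which sit square on the pads (wrist crop at (225,90)). The surrounding things are undisturbed and the arm is clear, so I'm handing the job in.

```bash
python3 -c "
from station import arm
print(arm.job_done())"
```

```text
the job is handed in; nothing more can be done
None
```

I put the top two long packers on the stand's two pads and laid the board flat across them, centred to within about 2 mm by the last camera check, and handed the job in at about 38 s; no verdict was shown.

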